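# Kit the rotor clamp set into the inspection caddy

### The arm

A 7-joint arm with a two-finger parallel gripper is mounted at the origin on the work surface. World frame = base frame: x ahead of the robot, y to its left, z up, the work surface at z = 0. Lengths are in m, angles in degrees, forces in N, time in s.
With the tool pointing down it reaches from about 0.35 to 0.775 m from the base axis. Payload 3.1 kg.
Tool frame: the origin (TCP) lies on the centre line of the jaws, within the pads' length; the fingertips stand 17 mm ahead of it and the grasp point (between the pads) lies 2 mm behind it (robot.tip_reach is the distance from the TCP to the fingertips, in m); z points along the fingers, y is the line along which they close (so a half turn about z gives the same grasp; the last joint's range is limited). The gripper opens to 85 mm and grips with 20 to 120 N. Pads are 22 mm wide; open, the fingers measure 114 mm over their backs; the gripper's body (76 mm by 85 mm) begins 54 mm behind the grasp point. The pads swing forward as they close: fully open they stand 13 mm farther back than shut.
Start: joints at [-65.988, 17.813, 0.802, 86.603, -0.252, 75.585, -1.558], TCP at [0.245, 0.493, 0.248] pointing down, gripper open.
Joint ranges: [-154.91, 154.91], [-16.99, 109.72], [-72.82, 74.43], [7.12, 147.25], [-82.49, 262.49], [11.32, 116.49], [-174.64, 174.64]. Speed limits (degrees/s): [159.86, 159.86, 180, 180, 180, 180, 180].

### API

Orientations are given as [roll, pitch, yaw] about the fixed x, y, z axes, in that order (R = Rz(yaw) Ry(pitch) Rx(roll)).
In Python, from station import robot, fingers, vision, workorder, recognise gives the robot as it stands. Calls block until the motion is done:
- robot.move_to(position, orientation): joint-space move of the TCP to a pose.
- robot.line_to(position, orientation=None, velocity=0.15, f_stop=None): straight line of the TCP; orientation=None keeps the orientation; velocity is the mean speed in m/s. With f_stop (N) it stops when the force on the tool has changed by that much, and returns True; else False.
- robot.move_j(angles): joint-space move.
- fingers.gripper_to(opening, force=None): opening from 0.0 (shut) to 1.0 (fully open); force is the grip in N (None keeps the last); returns when the fingers have stopped.
- robot.pause(seconds).
- robot.inverse_kinematics(position, orientation): joint angles nearest the present ones, or None.
- vision.grab_frame(name): name is "scene" or "top"; returns the picture (384x512x3 uint8, red, green, blue); there is no depth.
- vision.calibration(name): a dict with "mtx" (3x3 intrinsics, pixels), "k1" (the pictures are not rectified: a ray, as slopes to the right and down, at radius r is drawn at 1 + k1 r^2 times it, then the intrinsics apply), "extrinsics" (4x4, takes a point from world to camera coordinates). Camera axes: x right, y up, looking along -z (the intrinsics and any distortion apply to the point x, -y, -z); pixel columns grow to the right and rows downward; lengths in m; the calibration is good to about 2 mm. A picture is of the moment at which its call begins. calibration takes no time and is no camera call.
A pose or a line that the arm cannot do raises robot.PlanningError and nothing moves.
- workorder.close_job(): hands the job in; it is judged then, once.
Trained networks look in the newest picture that a camera, given by its name, has taken for a name from the list of things; names that differ only in an ending like _2 or _b are one class to them, and where a whole thing is asked for, a point or a joint stands for the part that bears it (a point fixed in the world has none). Each returns a list of dicts, best first, with "p" (0 to 1); they miss things now and then, are a little off and sometimes report something else, mostly with a low value. They report only what shows in the picture. A call takes as long as a camera call. They do not tell look-alikes from the thing itself.
- recognise(label, camera): "rect" ([centre column, centre row, width, height] in pixels, round what is visible of it).
Readings, each from a call of its own:
- robot.current_time_s(): time.
- robot.current_joint_positions(): joint angles.
- robot.current_dq(): joint speeds.
- robot.current_joint_torque(): joint torques, N m.
- robot.current_tool_pos(): TCP position.
- robot.current_eef_rot(): TCP orientation.
- robot.current_contact_force(): force on the tool from outside, world axes, zero at the start.
- robot.current_torque(): the same for the moment, N m.
- robot.current_finger_gap(): opening from 0.0 (shut) to 1.0 (fully open).
- robot.current_gripper_force(): force on a finger pad.
Only numpy, scipy, OpenCV 4.12 (cv2) and the standard library are available. Lean on these libraries where they do the work, as an engineer would, in place of code of your own. Each camera call takes 0.05 s, during which the arm holds its last target. There are 200 camera calls.

### The job

Gather the rotor clamp set into the caddy: the purple clamp ring (the one with the hole) into the purple dish, one whole white washer into each of the two white dishes, and the nickel sensor bracket, standing on its base plate with its flange up, into the yellow dish. Each part should lie flat on the floor of its own dish, inside the rim and let go. The purple blind cap without a hole and the white washer with a slot cut through its side do not belong to the set: leave them lying where they are on the cart.

Things in the scene. Friction and masses are not known exactly. Their poses are not given: they have to be found in the camera images.
- clamp_ring: purple anodized clamp ring, loose, flat: outer diameter 56 mm, hole 34 mm, 16 mm high, 50 to 95 g. Origin: centre of its underside, on the ring's axis (z up). Goes into the purple dish.
- washer_1: whole white PEEK washer, loose, flat: outer diameter 44 mm, hole 20 mm, 12 mm high, 15 to 30 g. Origin: centre of its underside (z up). Same as washer_2; goes into either white dish, one washer per dish.
- washer_2: whole white PEEK washer, same as washer_1: outer diameter 44 mm, hole 20 mm, 12 mm high. Origin: centre of its underside (z up). Goes into the white dish that washer_1 is not in.
- bracket: brushed nickel L-shaped sensor bracket, loose, 35 to 70 g. Base plate 46 (x) by 32 (y) by 6 mm thick lies flat; an upright flange 8 mm thick (x), 32 wide (y), top 34 mm above the underside, stands at the +x end, mid-plane at x = +19 mm; black chip on its inner side below 14 mm. Origin: centre of the base's underside, z up. Grip from above across the flange's 8 mm.
- blind_cap: LOOK-ALIKE, not to be moved: purple anodized disc without a hole, loose, diameter 56 mm, 16 mm high. Origin: centre of its underside.
- slotted_washer: LOOK-ALIKE, not to be moved: white C-shaped washer with a 75 degree slot cut out of its side, loose, outer diameter 44 mm, hole 20 mm, 12 mm high. Origin: centre of its underside, on the axis of the hole; the slot faces its +x.
- dish_purple: purple shallow round dish, fixed on the caddy: outer diameter 86, inner 80 mm, floor 3 mm thick, rim 4 mm above the floor. Origin: centre of its underside, 6 mm above the cart top, z up. The square grey caddy (206 mm, edge 10 mm high) holds four dishes, 2 by 2, centres 96 mm apart; its place and yaw and the order of the dishes vary.
- dish_white_a: white shallow round dish, fixed on the caddy: outer diameter 78, inner 72 mm, floor 3 mm thick, rim 4 mm above the floor. Origin: centre of its underside, 6 mm above the cart top, z up. dish_white_a and dish_white_b are alike.
- dish_white_b: white dish, alike to dish_white_a in every size; origin: centre of the underside, z up.
- dish_yellow: yellow dish, alike to the purple dish in every size but colour; origin: centre of the underside, z up.
Mind the look-alikes: they are no part of the job. There is more than one size of the bracket; the one meant has the size given above. Leave any turquoise look-alike of the clamp_ring alone.

How it is judged:
By the outcome, as a careful person would: the job done as asked, in the order asked, and still so for the second after the job is handed in, with the robot touching nothing.
It also fails if it takes over 99 s, if anything falls off the work surface, if the arm or the gripper's body presses on something with over 40 N, if the wrist force passes 120 N, or if a joint passes its speed limit or range.

## Working session

There is one attempt and no reset: what is moved stays moved. The work goes in short steps, each a Python script; the robot and the scene stay as the last script left them, time stands still between calls to the robot, and variables do not carry over. Pictures are saved under pics/ and viewed, at most 14 in all, crops included, and the job is handed in when it is done.

```bash
ls; mkdir -p pics; python3 - <<'E'
from station import robot, fingers, vision, workorder, recognise
import cv2
for n in("scene","top"):
    im=vision.grab_frame(n); cv2.imwrite(f"pics/{n}0.png",cv2.resize(im[:,:,::-1],(800,600),interpolation=cv2.INTER_CUBIC))
    c=vision.calibration(n); print(n,c)
    for l in("clamp_ring","washer_1","bracket","blind_cap","slotted_washer","dish_purple","dish_white_a","dish_yellow"):
        print(l,[([round(v) for v in d["rect"]],round(d["p"],2)) for d in recognise(l,n)])
print(robot.current_time_s())
E
```

```text
pics
scene {'mtx': array([[408.81299452,   0.        , 251.19126413],
       [  0.        , 408.81299452, 191.38337816],
       [  0.        ,   0.        ,   1.        ]]), 'k1': -0.09147078364895808, 'extrinsics': array([[ 0.87830875,  0.47795093, -0.01168933, -0.43905336],
       [-0.3932763 ,  0.73617696,  0.55079691,  0.23639241],
       [ 0.27185931, -0.47917261,  0.83455744, -1.10712339],
       [ 0.        ,  0.        ,  0.        ,  1.        ]])}
clamp_ring [([160, 342, 32, 34], 0.87), ([197, 296, 30, 30], 0.8), ([146, 263, 22, 22], 0.48)]
washer_1 [([268, 214, 24, 18], 0.79), ([187, 226, 22, 15], 0.65)]
bracket [([250, 253, 18, 26], 0.96), ([282, 291, 38, 37], 0.62)]
blind_cap [([223, 196, 27, 26], 0.61)]
slotted_washer [([148, 267, 21, 22], 0.8)]
dish_purple [([274, 136, 33, 29], 0.81)]
dish_white_a [([292, 114, 25, 23], 0.92), ([323, 124, 29, 25], 0.64)]
dish_yellow [([308, 149, 36, 24], 0.87)]
top {'mtx': array([[472.62046996,   0.        , 256.18551038],
       [  0.        , 472.62046996, 195.57011855],
       [  0.        ,   0.        ,   1.        ]]), 'k1': -0.06168823460788573, 'extrinsics': array([[-0.02064483, -0.99960189,  0.01923143, -0.06049308],
       [ 0.99678377, -0.01908923,  0.07783135, -0.53442236],
       [-0.07743325,  0.02077639,  0.99678104, -1.11929205],
       [ 0.        ,  0.        ,  0.        ,  1.        ]])}
clamp_ring [([357, 189, 21, 25], 0.81), ([401, 192, 20, 23], 0.76)]
washer_1 [([305, 234, 19, 19], 0.77), ([261, 178, 18, 16], 0.69)]
bracket [([301, 176, 20, 18], 0.61), ([319, 134, 24, 33], 0.58)]
blind_cap [([265, 227, 22, 25], 0.67)]
slotted_washer [([353, 243, 19, 15], 0.52)]
dish_purple [([178, 212, 39, 33], 0.67)]
dish_white_a [([140, 215, 32, 33], 0.87), ([138, 178, 36, 32], 0.64)]
dish_yellow [([178, 176, 35, 35], 0.93)]
0.9
```

View pics/scene0.png

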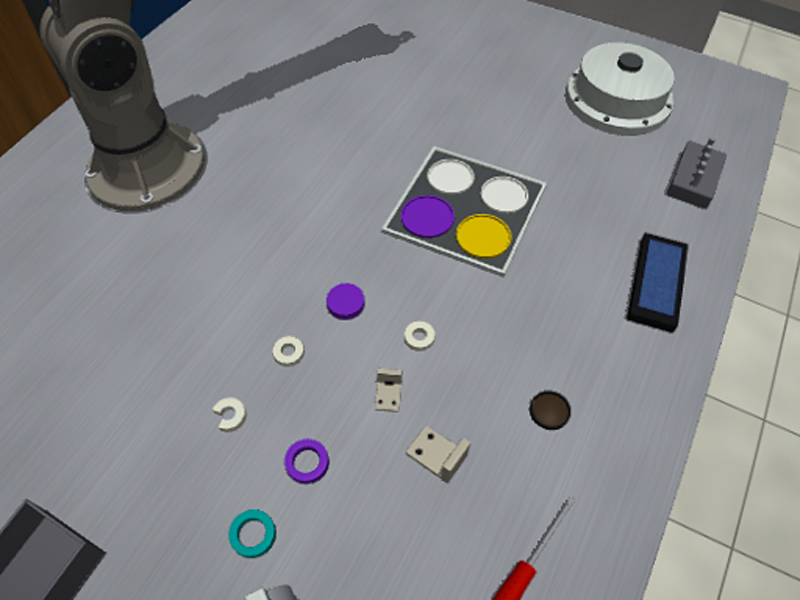

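View pics/top0.png

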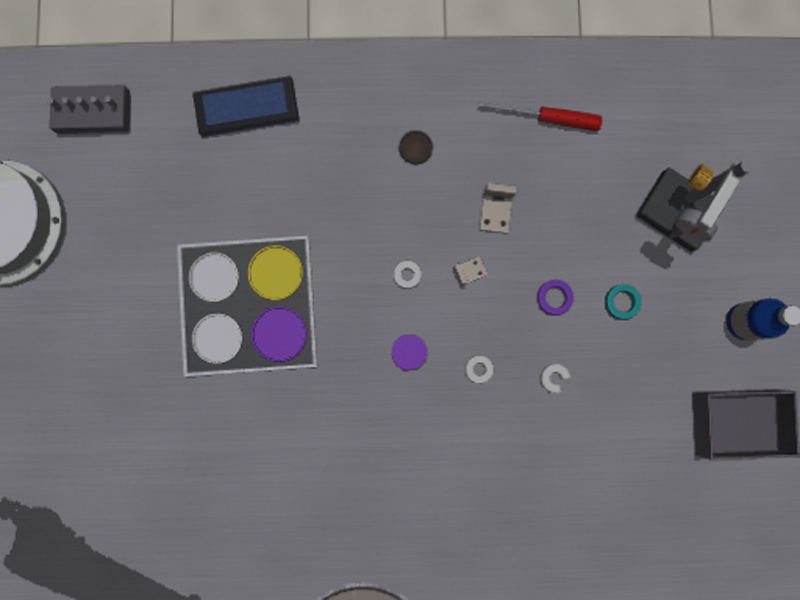

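The scene shows the purple ring at (306,460), the teal ring at (252,533), the solid cap at (345,300), the whole washers at (288,350) and (420,335), and the C-washer at (230,413). There are two brackets: a small one at (388,390), about 46 mm judging by the scale, and a large one. Next I'll measure everything by fitting projected shapes.

```bash
cat > geo.py <<'E'
import numpy as np, cv2
from station import vision
from scipy.optimize import least_squares
C={n:vision.calibration(n) for n in("scene","top")}
def proj(P,n):
    c=C[n]; P=np.atleast_2d(P); q=P@c["extrinsics"][:3,:3].T+c["extrinsics"][:3,3]
    s=np.c_[q[:,0]/-q[:,2],-q[:,1]/-q[:,2]]; s=s*(1+c["k1"]*(s**2).sum(1))[:,None]
    return s*c["mtx"][0,0]+c["mtx"][:2,2]
def cen(P,n):
    m=cv2.moments(cv2.convexHull(proj(P,n).astype(np.float32))); return np.array([m["m10"],m["m01"]])/m["m00"]
def cyl(x,y,z,d,h):
    a=np.linspace(0,2*np.pi,60); o=np.ones(60)
    return np.vstack([np.c_[x+d/2*np.cos(a),y+d/2*np.sin(a),o*(z+k)] for k in(0,h)])
def unproj(px,n,z):
    f=lambda v: proj([v[0],v[1],z],n)[0]-px
    return least_squares(f,[.5,0]).x
def blobs(im,kind):
    h=cv2.cvtColor(cv2.resize(im,None,fx=4,fy=4,interpolation=cv2.INTER_CUBIC),cv2.COLOR_RGB2HSV); H,S,V=[h[:,:,i].astype(int) for i in range(3)]
    m={"purple":(H>130)&(H<155)&(S>120),"white":(S<45)&(V>165),"yellow":(H>20)&(H<32)&(S>180)}[kind].astype(np.uint8)
    r=[]
    for c in cv2.findContours(m,cv2.RETR_EXTERNAL,cv2.CHAIN_APPROX_NONE)[0]:
        k=cv2.moments(cv2.convexHull(c)); a=k["m00"]/16
        if a>100: r.append(((np.array([k["m10"],k["m01"]])/k["m00"]+.5)/4-.5,a))
    return r
E
python3 - <<'E'
from geo import *
im={n:vision.grab_frame(n) for n in C}
for n in C:
  for k in("purple","white","yellow"):
    for c,a in blobs(im[n],k):
      z={"purple":.008,"white":.006,"yellow":.012}[k]
      if a<1600: print(n,k,c.round(1),round(a),"z~",unproj(c,n,z if a<500 else .012).round(4))
s=im["scene"][215:320,215:320];t=im["top"][105:210,275:380]
cv2.imwrite("pics/br.png",np.hstack([cv2.resize(v,(400,400),interpolation=cv2.INTER_CUBIC) for v in(s[15:60,10:55],t[45:90,5:50])])[:,:,::-1])
E
```

```text
scene purple [195.9 294.7] 627 z~ [ 0.5471 -0.314 ]
scene purple [220.7 192.3] 441 z~ [ 0.4649 -0.0817]
scene purple [273.2 138. ] 752 z~ [0.4988 0.1173]
scene white [484.1 372.1] 1040 z~ [ 1.0908 -0.1955]
scene white [291.9 290.3] 109 z~ [ 0.7085 -0.2141]
scene white [275.8 287.1] 502 z~ [ 0.6781 -0.2252]
scene white [145.9 263.5] 316 z~ [ 0.4175 -0.3062]
scene white [248.  253.3] 239 z~ [ 0.5928 -0.1846]
scene white [183.8 223.1] 268 z~ [ 0.4341 -0.1883]
scene white [268.1 213.2] 264 z~ [ 0.5855 -0.0786]
scene white [503.6 244.3] 1031 z~ [1.0725 0.0878]
scene white [509.2 191.3] 112 z~ [1.0631 0.2428]
scene white [500.3 119.2] 1017 z~ [1.0032 0.4678]
scene white [399.8  77.6] 138 z~ [0.7133 0.4977]
scene white [420.7  73.9] 101 z~ [0.763  0.5444]
scene white [377.9  70.7] 100 z~ [0.648  0.4954]
scene white [505.3  78.1] 434 z~ [0.9936 0.6582]
scene white [494.5  36.1] 1036 z~ [0.9311 0.8466]
scene white [464.7  25.1] 581 z~ [0.8314 0.8538]
scene yellow [309.1 150.7] 792 z~ [0.5943 0.1222]
top purple [261.5 225.1] 394 z~ [ 0.4619 -0.0829]
top purple [178.  213.4] 971 z~ [0.4941 0.1189]
top purple [355.1 189.9] 389 z~ [ 0.5435 -0.315 ]
top white [353.6 241.4] 138 z~ [ 0.4173 -0.3072]
top white [155.2 236.5] 136 z~ [0.4394 0.1757]
top white [306.3 235.9] 193 z~ [ 0.4333 -0.1916]
top white [139.5 216.2] 665 z~ [0.4891 0.2124]
top white [260.2 175.1] 190 z~ [ 0.5845 -0.0823]
top white [137.3 177.4] 628 z~ [0.5839 0.2177]
top white [  9.5 138.7] 992 z~ [0.6869 0.537 ]
top white [458.9 130.1] 172 z~ [ 0.6904 -0.5871]
```

View pics/br.png

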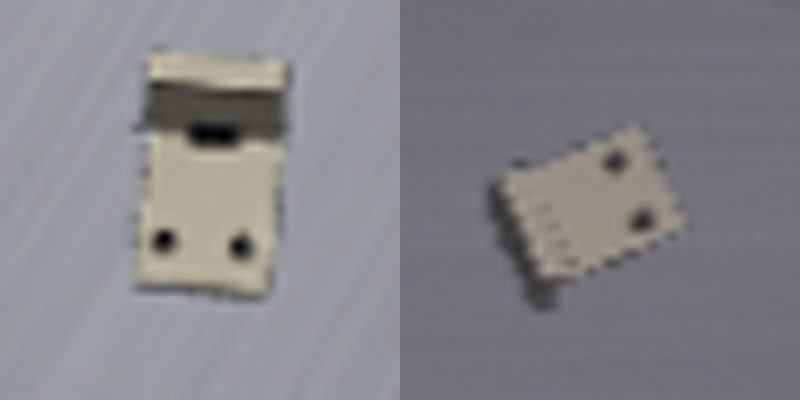

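The small bracket's flange stands at its upper end in the scene crop and at its left end in the top crop, which is the +y side. I'll fit its pose and check its size.

```bash
python3 - <<'E'
from geo import *
# (camera, crop px, bracket-frame point)
obs=[("scene",(137,290),(-23,16,0)),("scene",(268,297),(-23,-16,0)),("scene",(150,53),(23,16,34)),("scene",(287,63),(23,-16,34)),("scene",(147,83),(15,16,34)),("scene",(287,90),(15,-16,34)),
("top",(240,127),(-23,-16,6)),("top",(287,222),(-23,16,6)),("top",(100,178),(23,-16,34)),("top",(150,285),(23,16,34))]
off={"scene":(225,230),"top":(280,150)}
def res(v,flip):
    x,y,a,s=v;r=[]
    for n,p,b in obs:
        b=np.array(b)*.001*s
        if flip: b[1]*=-1
        w=[x+np.cos(a)*b[0]-np.sin(a)*b[1],y+np.sin(a)*b[0]+np.cos(a)*b[1],b[2]]
        r+=list(proj(w,n)[0]-((np.array(p)+.5)/(400/45)-.5+off[n]))
    return r
for flip in(0,1):
    s=least_squares(res,[.593,-.185,1.8,1],args=(flip,)); print(flip,s.x.round(4),np.degrees(s.x[2]),s.cost,np.round(s.fun,1))
E
```

```text
0 [ 0.5904 -0.1813  1.978   0.98  ] 113.32818711038867 4.583135949704647 [-0.7 -0.2 -0.4  0.2 -0.5 -0.1 -0.8 -0.1 -0.5 -0.1 -1.1  0.2 -0.7 -1.3
 -0.6 -0.5 -0.4 -1.1 -0.6 -1.3]
1 [ 0.588  -0.1767  1.8961  0.4212] 108.64062088002714 729.7352191017229 [ 10.2  -7.1 -10.8  -8.8  10.3   8.4 -11.5   6.3  10.3   6.4 -11.8   4.7
  -3.6  10.6 -10.8  -5.2   5.3   6.9  -2.2 -10.3]
```

```bash
python3 - <<'E'
from station import robot, fingers
print(robot.current_eef_rot(),robot.tip_reach)
for yaw in(0,-90,90,23,-157,180): 
    for p in([.5,-.24,.1],[.4965,.118,.1],[.59,-.18,.1]): print(yaw,p,(lambda q:None if q is None else [round(v) for v in q])(robot.inverse_kinematics(p,[180,0,yaw])))
E
```

```text
[-1.79999524e+02  3.25905530e-03  1.53606489e+02] 0.017
0 [0.5, -0.24, 0.1] [-17, 38, 61, 99, -36, 65, -35]
0 [0.4965, 0.118, 0.1] [-42, 24, 35, 106, -16, 56, -91]
0 [0.59, -0.18, 0.1] [-15, 39, 48, 88, -31, 66, -51]
-90 [0.5, -0.24, 0.1] [-19, 40, 64, 99, -39, 67, -123]
-90 [0.4965, 0.118, 0.1] [-17, 21, 2, 105, -1, 54, 166]
-90 [0.59, -0.18, 0.1] [-23, 47, 64, 89, -44, 73, -132]
90 [0.5, -0.24, 0.1] [-18, 39, 64, 99, -38, 66, 57]
90 [0.4965, 0.118, 0.1] [-38, 23, 29, 105, -13, 55, -3]
90 [0.59, -0.18, 0.1] [-13, 38, 45, 88, -29, 65, 38]
23 [0.5, -0.24, 0.1] [-18, 39, 62, 99, -37, 66, -11]
23 [0.4965, 0.118, 0.1] [-40, 23, 32, 105, -15, 55, -69]
23 [0.59, -0.18, 0.1] [-14, 39, 47, 88, -30, 66, -28]
-157 [0.5, -0.24, 0.1] [-9, 32, 47, 99, -26, 61, 160]
-157 [0.4965, 0.118, 0.1] [-25, 21, 12, 105, -5, 54, 102]
-157 [0.59, -0.18, 0.1] [-5, 35, 31, 88, -19, 63, 143]
180 [0.5, -0.24, 0.1] [-8, 31, 45, 99, -25, 60, 135]
180 [0.4965, 0.118, 0.1] [-28, 21, 16, 105, -7, 55, 81]
180 [0.59, -0.18, 0.1] [-12, 37, 42, 88, -27, 65, 126]
```

```bash
cat > job.py <<'E'
import numpy as np
from station import robot, fingers, vision, workorder, recognise
az=lambda p: np.degrees(np.arctan2(p[1],p[0]))
def swing(p):
    q=list(robot.current_joint_positions()); q[0]-=az(p)-az(robot.current_tool_pos()); robot.move_j(q)
def above(p,yaw=None,z=.12):
    swing(p); robot.move_to([p[0],p[1],z],[180,0,az(p)+90 if yaw is None else yaw])
def down(z,v=.12,f=None):
    p=robot.current_tool_pos(); return robot.line_to([p[0],p[1],z],velocity=v,f_stop=f)
E
python3 - <<'E'
from job import *
above([.5,-.24],z=.07)
for g in(.66,.52):
    fingers.gripper_to(g,30); down(.03); h=down(.0,.02,4)
    print(g,robot.current_finger_gap(),h,robot.current_tool_pos(),robot.current_joint_positions(),robot.current_time_s())
    down(.05)
print(robot.current_contact_force())
E
```

```text
0.66 0.6627902584991072 True [ 0.50042809 -0.24021398  0.01287363] [ 23.54974575  32.28846983   0.44989334 101.45486081  -0.33278552
  46.27946977  -1.48167113] 6.25
0.52 0.5201228679628052 True [ 0.49926836 -0.23970471  0.0150866 ] [ 23.54850939  32.04504145   0.45267049 101.4821589   -0.3323256
  46.60286251  -1.47963993] 8.1583
[ 0.2061032   0.33053162 -0.81534431]
```

```bash
cat >> job.py <<'E'
def pick(p,zg,pre,force=30,yaw=None):
    above(p,yaw,.07); fingers.gripper_to(pre,force); down(zg); fingers.gripper_to(0,force)
    g=robot.current_finger_gap(); down(.10,.2); print("grip",g,robot.current_finger_gap(),robot.current_gripper_force())
def place(p,zg,rel,yaw=None):
    above(p,yaw,.10); down(zg+.015,.15); h=down(zg+.0085,.02,4)
    print("down",h,robot.current_tool_pos(),robot.current_contact_force())
    fingers.gripper_to(rel); down(.10,.2); print(robot.current_time_s())
E
python3 - <<'E'
from job import *
pick([.545,-.3145],.019,.85); place([.4965,.118],.019,.78)
E
```

```text
grip 0.6323418565771827 0.6324950250842002 31.799269560724497
down True [0.4990078  0.11683207 0.02964751] [-0.28598929  0.14789329  4.68184893]
15.1
```

```bash
python3 - <<'E'
from job import *
pick([.434,-.190],.0205,.7,25); place([.491,.2135],.0205,.64)
pick([.585,-.0805],.0205,.7,25); place([.587,.2185],.0205,.64)
import cv2
im=[vision.grab_frame(n) for n in("top","scene")]
cv2.imwrite("pics/a.png",np.hstack([cv2.resize(im[0][140:250,100:350],(500,220)),cv2.resize(im[1][90:310,215:365],(300,440))[:220]])[:,:,::-1])
E
```

```text
grip 0.4931146243383663 0.4935625641230737 25.425648679956794
down True [0.49360016 0.21194346 0.03080517] [-0.34943418  0.49518277  3.92125923]
21.775
grip 0.4826788388788051 0.4884803669848531 25.40440382435918
down True [0.59043165 0.21572392 0.03105158] [-0.05367464  0.00973063  5.41119384]
27.9667
```

View pics/a.png

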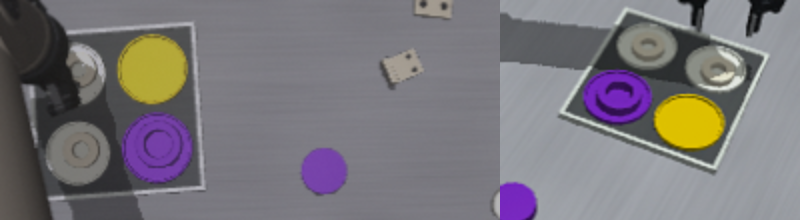

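The ring and both washers are lying flat inside their dishes: the ring at about (158,145) and the washers at (78,152) and (82,72). The bracket is next.

```bash
python3 - <<'E'
from job import *
d=lambda a:.019*np.array([np.cos(np.radians(a)),np.sin(np.radians(a))])
pick(np.array([.5904,-.1813])+d(113.3),.034,.4,30,23.3)
place(np.array([.592,.123])+d(143.3),.034,.35,53.3)
swing([.5,-.35])
import cv2
im=[vision.grab_frame(n) for n in("top","scene")]
cv2.imwrite("pics/b.png",np.hstack([cv2.resize(im[0][150:240,110:210],(400,360)),cv2.resize(im[1][95:175,250:350],(400,360))])[:,:,::-1])
cv2.imwrite("pics/c.png",cv2.resize(im[1],(800,600))[:,:,::-1])
E
```

```text
grip 0.08377736463474479 0.08610382608301509 31.277836561203003
down True [0.57859324 0.13162949 0.04410458] [-0.51743274  0.67625249  5.23893594]
34.9417
```

View pics/b.png

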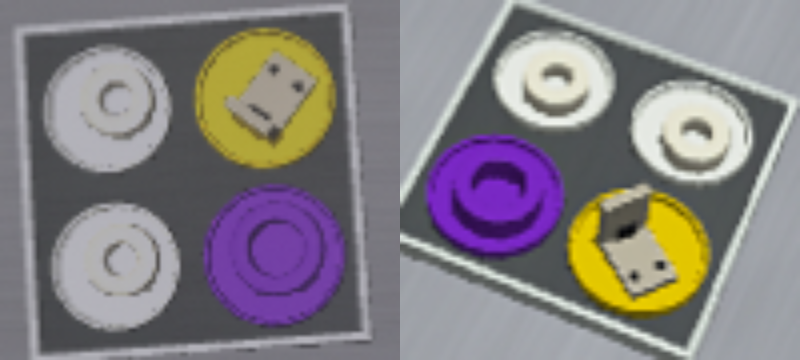

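View pics/c.png

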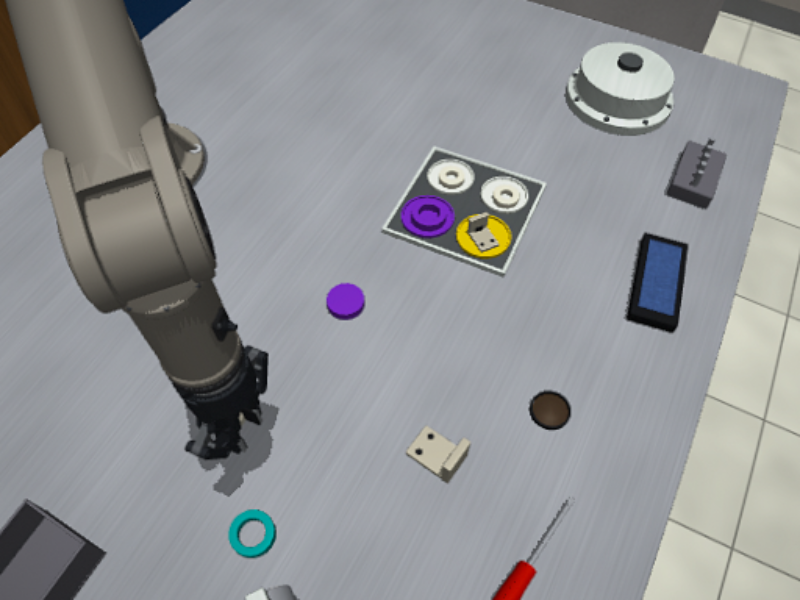

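The bracket stands flange up at about (265,100) in the yellow dish, well inside the rim. All four parts look flat, and the cap hasn't moved. The C-washer is hidden behind the gripper, which is stopped 10 cm above the table.

```bash
python3 -c "
from job import *
print(robot.current_tool_pos(), robot.current_contact_force()); workorder.close_job()"
```

```text
[ 0.4862463  -0.33751711  0.10059713] [-0.64722306  1.08546567 -0.56765229]
the job is handed in; nothing more can be done
```

I handed the job in at about 35 s on the robot's clock: the ring, both washers and the upright bracket are flat in their own dishes, the blind cap is still where it was, and the slotted washer was never touched but was hidden by the gripper in the last picture.

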